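Start a temperature logger in its dock and lock it into the check vial

TASK

Start the temperature logger by laying it in the slanted reading dock, probe down against the end stop and blue head up, and letting go of it there for a moment. Then take it again, push its probe down through the slotted plate of the check station into the glass vial, against the spring, until the cross pin is below the plate, and give it a quarter turn so that the spring holds the pin up under the plate, across the slot. Let go, and leave the other things on the bench standing where they are.

Things in the scene. Friction and masses are not known exactly. Their poses are not given: they have to be found in the camera images.
- logger: Cordless temperature logger, 115 mm long, about 60 g. Its x axis runs along the probe to the tip; origin on that axis, in the middle of the steel cross pin (22 mm long along y, 6 mm thick). Steel shaft 8 mm thick, x = -20 to 55 mm. It starts lying on the worktop on the lower face of its head, z up, origin about 8 mm above the top.
- logger_head (a point): Middle of the logger's square blue head (x = -40 mm on the logger's axis). The head is 16 x 16 mm, faces square to the logger's y and z, and 40 mm long, from x = -60 to x = -20 mm.
- logger_tip (a point): End of the logger's round probe tip (x = +55 mm on the logger's axis).
- dock: White slanted reading dock, fixed; foot 110 x 60 x 12 mm; origin at the middle of its underside. In its middle plane y = 0 a black V groove, open above, 23 mm wide at its mouth, slopes down 45 degrees towards its +x to an end stop. The shaft beyond the pin lies in the V, the head's underside on a 12 mm wide rest (logger x = -44 to -20); the head's sides and top end are free.
- dock_rest (a point): Where the logger's origin (pin) lies when docked: 72 mm above the dock's origin. Docked, the logger's x axis is (1, 0, -1)/sqrt 2 and its z axis (1, 0, 1)/sqrt 2 in the dock's frame. Friction stops it sliding down by itself: push it gently home along the groove.
- dock_stop (a point): Point on the dock's end stop where the end of the logger's tip comes to lie, 55 mm down the groove from dock_rest.
- station: Check station, fixed: foot 84 x 84 mm, an aluminium block with an upright glass vial, and over it on four posts a steel lock plate 72 x 72 mm, from z = 84 to 90 mm (screw heads at its corners to 93); origin at the middle of its underside, z up. In line with the slot, the logger's pin is clear under the plate once its middle is below z = 81 mm; turned across the slot and let go it is held there.
- slot (a point): Centre of the plate's only slot, level with the plate's top face (z = 90 mm). The slot is 28 mm long along y and 11 mm wide along x.
- vial_mouth (a point): Centre of the vial's mouth, 11 mm wide, straight below the slot at z = 62 mm. In the vial is a red spring seat: the logger's tip meets it at z = 34 mm (pin at 89 mm) and must press it down, with 3 N at first touch and 7 N at its lower end (tip at z = 20, pin at 75 mm).
- cup_a: Bystander: white sample cup with a blue lid, 55 mm wide, 58 mm tall; origin at the middle of its underside.
- cup_c: Bystander: white sample cup with a dark lid, 55 mm wide, 58 mm tall; origin at the middle of its underside.
- vial_b: Bystander: small capped sample vial with a blue cap, 22 mm wide, 48 mm tall; origin at the middle of its underside.
- vial_d: Bystander: small capped sample vial with a black cap, 22 mm wide, 48 mm tall; origin at the middle of its underside.
- dropper: Bystander: brown bottle with a black cap, 35 mm wide, 85 mm tall; origin at the middle of its underside.
- tape_roll: Bystander: roll of beige tape lying flat, 52 mm wide, 19 mm high; origin at the middle of its underside.

How it is judged:
By the outcome, as a careful person would: the job done as asked, in the order asked, and still so for the second after the job is handed in, with the robot touching nothing.
It also fails if it takes over 72 s, if anything falls off the work surface, if the arm or the gripper's body presses on something with over 40 N, if the wrist force passes 120 N, or if a joint passes its speed limit or range.

ROBOT

A 6-joint arm with a two-finger parallel gripper is mounted at the origin on a cart in front of the work surface, level with it; the furniture and walls round the work are solid. World frame = base frame: x ahead of the robot, y to its left, z up, the work surface at z = 0. Lengths are in mm, angles in rad, forces in N, time in s.
With the tool pointing down it reaches from about 350 to 875 mm from the base axis. Payload 4.2 kg.
Tool frame: the origin (TCP) lies on the mounting face of the last link; the fingertips stand 173 mm ahead of it and the grasp point (between the pads) lies grip_point_offset ahead of it (grip_point_offset is the distance from the TCP to the grasp point, in mm); z points along the fingers, y is the line along which they close (so a half turn about z gives the same grasp; the last joint's range is limited). The gripper opens to 85 mm and grips with 20 to 120 N. Pads are 22 mm wide; open, the fingers measure 114 mm over their backs; the gripper's body (76 mm by 85 mm) begins 54 mm behind the grasp point. The pads swing forward as they close: fully open they stand 13 mm farther back than shut.
Start: joints at [-0.916, 0.385, 0.008, 0, -1.194, -0.259], TCP at [240.98, -576.653, 404.712] pointing down, gripper open.
Joint ranges: [-3.14, 3.14], [-1.21, 2.06], [-1.07, 1.41], [-3.16, 2.05], [-2.99, -0.16], [-3.1, 3.1]. Speed limits (rad/s): [2.79, 2.79, 3.14, 3.14, 3.14, 3.14].

INTERFACE

Orientations are given as a unit quaternion [x, y, z, w].
In Python, from bench import read_state, get_image, job_done, recognise, place_of, grip_point_offset gives the robot as it stands. The module is installed in compiled form; this text tells all that it offers.
- The arm moves only by the tool carry_out, never from a script. Its arguments are lists of equal length, an entry for each row: "slide": the shift along the tool's x, y, z in m, a list of three; "roll": the turn about the tool's z in degrees; "claw": the finger opening in m, from 0 to 0.0854. A call has 1 to 8 rows; each row is the pose to reach, as a shift and turn from the pose commanded when the call began, along the tool's axes at that moment; what a row does not reach only later rows make up. A row lasts 1/8 s, in which the tool goes at most 62.5 mm and 10.7 degrees, less where a joint would pass 70% of its speed; a pose out of reach is approached as far as the arm can. A call with a gripper value outside its range is refused whole. The fingers move at their own pace and stop on an object; the grip force is fixed at half the most. Time passes only in rows, so rows that repeat a pose let the fingers close. It gives the time, the measured TCP pose, the force, the opening and the grip force at its end, in the units of the state.
- read_state(): the state, without advancing time (a new reading comes with each control period).
- get_image(name): name is "side" or "top"; returns a dict with "img" (420x560x3 uint8, red, green, blue), "z_map" (420x560 float32, mm along the optical axis (not along the pixel's ray), 0 where there is no reading), "mtx" (3x3 intrinsics, pixels), "k1" (the pictures are not rectified: a ray, as slopes to the right and down, at radius r is drawn at 1 + k1 r^2 times it, then the intrinsics apply), "world_from_camera" (4x4, takes a point from camera to world coordinates). Camera axes: x right, y up, looking along -z (the intrinsics and any distortion apply to the point x, -y, -z); pixel columns grow to the right and rows downward; lengths in mm; the calibration is good to about 2 mm. A picture is of the moment at which its call begins.
- job_done(): hands the job in; it is judged then, once.
Trained networks look in a picture, given as the dict that the camera call returned (one of the last four; its "shot" number tells which), for a name from the list of things; names that differ only in an ending like _2 or _b are one class to them, and where a whole thing is asked for, a point or a joint stands for the part that bears it (a point fixed in the world has none). Each returns a list of dicts, best first, with "conf" (0 to 1); they miss things now and then, are a little off and sometimes report something else, mostly with a low value. They report only what shows in the picture. A call takes as long as a camera call.
- recognise(picture, thing): "at" ([column, row] in pixels, amid what is visible of it).
- place_of(picture, thing): "at" ([column, row] in pixels: a listed point, or the origin of a listed thing).
The state is a dict: "clock": time; "joints": joint angles; "joint_vel": joint speeds; "joint_efforts": joint torques, N m; "position": TCP position; "ee_rot": TCP orientation; "contact_force": force on the tool from outside, world axes, zero at the start; "wrist_torque": the same for the moment, N m; "gripper_width": finger opening in mm; "grasp_force": force on a finger pad.
Only numpy, scipy, OpenCV 4.12 (cv2) and the standard library are available. Lean on these libraries where they do the work, as an engineer would, in place of code of your own. Each camera call takes 0.05 s, during which the arm holds its last target. There are 200 camera calls.

## Working session

There is one attempt and no reset: what is moved stays moved. The work goes in short steps, Python scripts to look and compute and a tool call to move; the robot and the scene stay as the last step left them, time stands still between calls to the robot, and variables do not carry over. Pictures are saved under pics/ and viewed, at most 10 in all, crops included, and the job is handed in when it is done.

Besides the shell and the picture viewer there is one more tool, called after "Emit:" as name([rows], argument=value, ...), one row to a line, values as JSON. carry_out: Moves the arm, as the interface text tells. Its arguments: {"type":"object","properties":{"slide":{"type":"array"},"roll":{"type":"array"},"claw":{"type":"array"}},"required":["slide","roll","claw"]}

```bash
mkdir -p pics
cat > h.py <<'E'
import numpy as np, cv2
from bench import *
from scipy.spatial.transform import Rotation as R
def ray(p,uv):
    K=p["mtx"];d=np.array([(uv[0]-K[0,2])/K[0,0],(uv[1]-K[1,2])/K[1,1]]);s=d.copy()
    for _ in range(20): s=d/(1+p["k1"]*(s@s))
    return np.array([s[0],-s[1],-1.])
def world(p,uv,depth):
    T=p["world_from_camera"];return T[:3,:3]@(ray(p,uv)*depth)+T[:3,3]
def atz(p,uv,z):
    T=p["world_from_camera"];d=T[:3,:3]@ray(p,uv);return T[:3,3]+d*(z-T[2,3])/d[2]
def dep(p,uv):
    c,r=int(round(uv[0])),int(round(uv[1]));w=p["z_map"][max(r-1,0):r+2,max(c-1,0):c+2];w=w[w>0]
    return float(np.median(w)) if len(w) else 0
def cloud(p):
    v,u=np.mgrid[0:420,0:560];K=p["mtx"]
    d=np.stack([(u-K[0,2])/K[0,0],(v-K[1,2])/K[1,1]],-1);s=d.copy()
    for _ in range(20): s=d/(1+p["k1"]*(s**2).sum(-1,keepdims=True))
    z=p["z_map"];c=np.stack([s[...,0]*z,-s[...,1]*z,-z],-1);T=p["world_from_camera"]
    return c@T[:3,:3].T+T[:3,3]
def proj(p,X):
    T=p["world_from_camera"];c=T[:3,:3].T@(np.array(X)-T[:3,3]);s=np.array([c[0],-c[1]])/-c[2]
    s=s*(1+p["k1"]*(s@s));K=p["mtx"];return np.array([K[0,0]*s[0]+K[0,2],K[1,1]*s[1]+K[1,2]])
def save(p,n,box=None,f=1):
    im=p["img"][...,::-1]
    if box: im=im[box[1]:box[3],box[0]:box[2]]
    cv2.imwrite("pics/"+n,cv2.resize(im,None,fx=f,fy=f,interpolation=cv2.INTER_CUBIC))
E
python3 - <<'E'
from h import *
np.set_printoptions(precision=1,suppress=True)
print(grip_point_offset,read_state())
T=["logger","logger_head","logger_tip","dock","dock_rest","dock_stop","station","slot","vial_mouth","cup_a","cup_c","vial_b","dropper","tape_roll"]
ims=[]
for n in ["side","top"]:
    p=get_image(n);save(p,n+"0.png");ims.append(p["img"][...,::-1]);print(n,p["world_from_camera"],p["mtx"][0],p["k1"])
    for t in T:
        for o in place_of(p,t)[:3]: 
            print(t,round(o["conf"],2),np.array(o["at"]),world(p,o["at"],dep(p,o["at"])))
E
```

```text
154.70000000000002 {'clock': 0.0, 'joints': array([-0.9,  0.4,  0. , -0. , -1.2, -0.3]), 'joint_vel': array([-0., -0.,  0., -0., -0.,  0.]), 'joint_efforts': array([ -0. , -39.2,  18.8,   4.2,  -0. ,   0. ]), 'position': array([ 240.9, -576.5,  403.6]), 'ee_rot': array([-0.2,  1. ,  0. , -0. ]), 'contact_force': array([-0.2, -0.1, -0.5]), 'wrist_torque': array([ 0.,  0., -0.]), 'grasp_force': 0.0, 'gripper_width': 84.98748542459163}
side [[ -0.9   0.3  -0.4  40.3]
 [ -0.5  -0.5   0.7 857.7]
 [  0.    0.8   0.6 821.6]
 [  0.    0.    0.    1. ]] [506.4   0.  280.7] -0.05853253924495212
logger 0.69 [322.8 202.2] [ 484.5 -295.2   -0.5]
logger 0.68 [367.8 187.3] [ 388.2 -409.7   17. ]
logger_head 0.54 [334.3 203.9] [ 443.7 -281.2   15.1]
logger_tip 0.51 [303.9 211.4] [ 513.8 -227.8   -1.7]
dock 0.6 [273.  257.2] [489.    5.6  11.3]
dock 0.44 [260.3 256.5] [518.8  16.7   9.8]
dock_rest 0.73 [273.  233.7] [540.5 -91.2   0.6]
dock_stop 0.87 [263.6 254.7] [501.6  30.7  32.7]
station 0.72 [253.5 316.2] [430.5 204.1  16.7]
slot 0.78 [252.3 283. ] [493.4 100.8   0.8]
slot 0.45 [273.3 254.8] [49
[... 726 characters left out ...]
 56.2]
dock_rest 0.64 [254.5 227.3] [490.7  -6.8  59.4]
dock_stop 0.85 [246.6 217.6] [515.2  14.9  47.9]
station 0.97 [184.7 243.8] [444.3 160.7  90.5]
slot 0.94 [178.  248.4] [432.6 176.8  90.9]
slot 0.29 [256.2 226.2] [493.6 -10.8  57.2]
slot 0.29 [205.6 152.6] [679.1 125.5  56. ]
vial_mouth 0.57 [179.1 244.5] [441.9 186.3  43.4]
cup_a 0.83 [204. 152.] [680.7 129.9  55.3]
cup_a 0.58 [168.5 171.4] [628.2 219.6  56.6]
cup_c 0.83 [204. 152.] [680.7 129.9  55.3]
cup_c 0.58 [168.5 171.4] [628.2 219.6  56.6]
vial_b 0.59 [214.5 279.5] [356.6  91.2  47. ]
vial_b 0.39 [218.5 195.2] [570.7  89.   47.3]
dropper 0.45 [231.2 177.7] [613.4  55.3  67.8]
tape_roll 0.59 [413.  271.6] [ 387.6 -420.8    4.5]
```

View pics/side0.png

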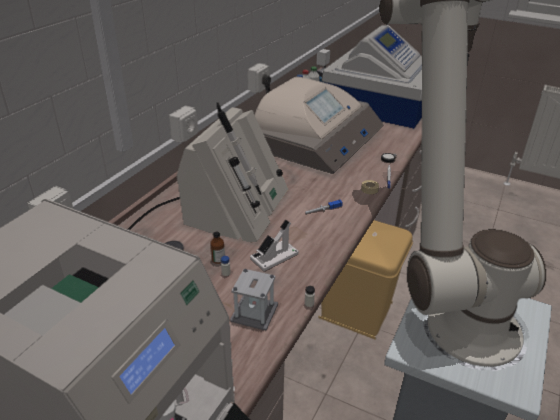

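View pics/top0.png

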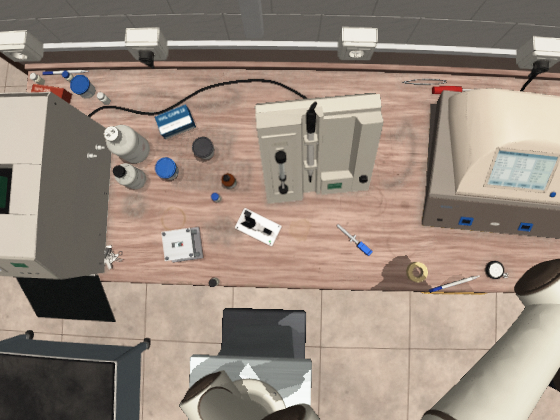

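The top view shows the logger at (355,240) with its head at (364,250), the dock at (258,227), the station at (182,244) and vial_d at (213,282). The side view shows the dock at (273,255) and the station at (253,297). I'll crop in on these and fit them from depth.

Run:
```python
from h import *
np.set_printoptions(precision=1,suppress=True)
p=get_image("top");s=get_image("side")
a=cv2.resize(p["img"][190:295,150:290],None,fx=5,fy=5,interpolation=3)[:520,:700]
b=cv2.resize(p["img"][210:270,320:390],None,fx=5,fy=5,interpolation=3)
cv2.imwrite("pics/topc.png",a[...,::-1])
c=cv2.resize(s["img"][190:330,220:360],None,fx=4,fy=4,interpolation=3)
cv2.imwrite("pics/sidec.png",c[...,::-1])
C=cloud(p);im=p["img"].astype(int)
def reg(x0,x1,y0,y1,z0,z1):
    return (C[...,0]>x0)&(C[...,0]<x1)&(C[...,1]>y0)&(C[...,1]<y1)&(C[...,2]>z0)&(C[...,2]<z1)&(p["z_map"]>0)
m=reg(370,520,90,240,84,97);q=C[m];r=cv2.minAreaRect(q[:,:2].astype(np.float32));print("plate",m.sum(),r,np.median(q[:,2]))
blue=(im[...,2]>im[...,0]+50)&reg(400,560,-330,-180,-10,40)
q=C[blue];print("head",blue.sum(),q.mean(0),cv2.minAreaRect(q[:,:2].astype(np.float32)),np.percentile(q[:,2],[10,50,90]))
D=reg(420,570,-90,60,5,20);q=C[D];print("foot",cv2.minAreaRect(q[:,:2].astype(np.float32)),np.median(q[:,2]))
D=reg(420,570,-90,60,25,130);q=C[D];print("dock hi",q.mean(0),q.min(0),q.max(0),q[np.argsort(-q[:,2])[:15:3]])
t=reg(430,560,-200,-100,-20,20);print("table z",np.median(C[t][:,2]))
```

```text
plate 834 ((443.8042297363281, 180.00498962402344), (72.36241912841797, 73.4950180053711), 9.949243545532227) 90.61763020736294
head 97 [ 445.4 -289.5   17.3] ((446.1261291503906, -289.4424133300781), (39.41210174560547, 14.819550514221191), 49.559242248535156) [13.5 17.6 21.2]
foot ((496.91021728515625, -18.42437744140625), (138.67477416992188, 145.75367736816406), 88.79910278320312) 12.689287012509567
dock hi [506.9 -11.   54.8] [469.5 -86.3  25. ] [569.9  35.3  99.3] [[481.1 -44.8  99.3]
 [483.5 -42.3  98.3]
 [478.7 -44.8  97.2]
 [473.9 -44.9  96.7]
 [478.7 -39.9  95.1]]
table z 0.7861650836406398
```

View pics/topc.png

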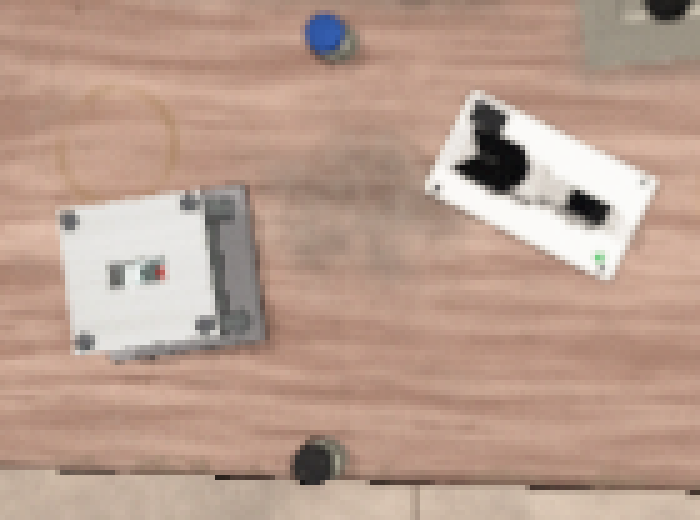

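View pics/sidec.png

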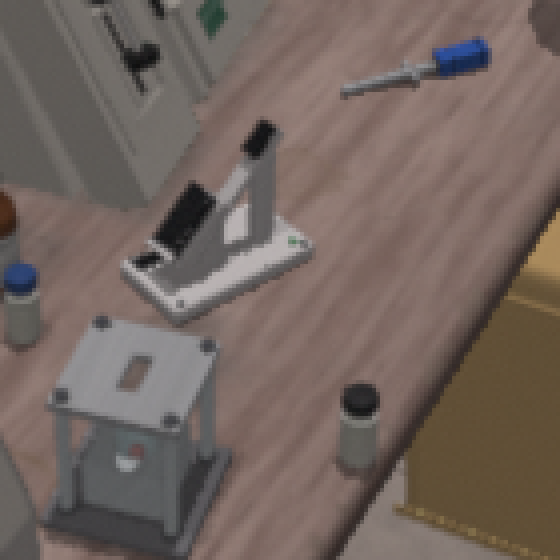

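The top crop shows the plate corners with the slot centre at (137,273), the dock foot with its groove and stop at the upper left, and the head rest at (588,205). The side crop agrees. Next I'll compute the poses.

```bash
cat >> h.py <<'E'
def yaw(s): 
    x=R.from_quat(s["ee_rot"]).as_matrix()[:,0];return np.degrees(np.arctan2(x[1],x[0]))
def go(G,psi,cmd=None):
    """slide (m) and roll (deg) that bring the grasp point to G with tool x at yaw psi"""
    s=read_state();M=R.from_quat(s["ee_rot"]).as_matrix()
    d=M.T@(np.array(G)+[0,0,grip_point_offset]-s["position"])
    r=-((psi-yaw(s)+180)%360-180)
    print("slide",np.round(d/1000,4),"roll",round(r,1),"yaw",round(yaw(s),1),"grasp pt",np.round(s["position"]-[0,0,grip_point_offset],1),"tilt",np.round(M[:,2],3),"J",np.round(s["joints"],2))
E
python3 - <<'E'
from h import *
np.set_printoptions(precision=1,suppress=True)
p=get_image("top");s=get_image("side")
f=lambda u,v:(150+(u-2)/5,190+(v-2)/5)
pc=[atz(p,f(*c),93) for c in [(68,220),(190,203),(205,325),(85,342)]]
print("slot",atz(p,f(137,273),90),"plate c",np.mean(pc,0)); 
d=pc[1]-pc[2];print("yaw x",np.degrees(np.arctan2(d[1],d[0])));d=pc[0]-pc[3];print(np.degrees(np.arctan2(d[1],d[0])));d=pc[0]-pc[1];print("y",np.degrees(np.arctan2(d[1],d[0])))
d=pc[3]-pc[2];print("y",np.degrees(np.arctan2(d[1],d[0])),np.linalg.norm(d))
fc=np.array([atz(p,f(*c),12) for c in [(475,92),(655,182),(607,278),(428,190)]]);print("foot c",fc.mean(0),fc)
for a,b in[(0,1),(3,2)]: d=fc[a]-fc[b];print("dock yaw",np.degrees(np.arctan2(d[1],d[0])),np.linalg.norm(d))
for q in (p,s):
  h=[o for o in place_of(q,"logger_head") if o["at"][0]>300][0]["at"];t=[o for o in place_of(q,"logger_tip")if o["at"][0]>290][0]["at"]
  h,t=atz(q,h,8),atz(q,t,8);d=t-h;print("logger head",h,"tip",t,np.degrees(np.arctan2(d[1],d[0])),np.linalg.norm(d))
C=cloud(s);im=s["img"].astype(int)
b=(im[...,2]>im[...,0]+50)&(C[...,0]>400)&(C[...,0]<560)&(C[...,1]>-330)&(C[...,1]<-180);print("side head cloud",C[b].mean(0))
m=(abs(C[...,2]-90)<4)&(C[...,0]>370)&(C[...,0]<520)&(C[...,1]>90)&(C[...,1]<240);print("side plate",cv2.minAreaRect(C[m][:,:2].astype(np.float32)))
for nm in["slot","dock_rest","dock_stop"]:
  z={"slot":90,"dock_rest":72,"dock_stop":33}[nm]
  for q in(p,s):print(nm,[(round(o["conf"],2),atz(q,o["at"],z)) for o in place_of(q,nm)[:2]])
go([446,-289,60],50)
E
```

```text
slot [442.7 179.9  90. ] plate c [443.  179.3  93. ]
yaw x 9.524036252806415
10.728716050229492
y 99.50726438117394
y 99.84420533540035 59.934922580981365
foot c [494.5 -12.   12. ] [[542.6  24.3  12. ]
 [497.8 -71.5  12. ]
 [447.1 -47.9  12. ]
 [490.4  47.3  12. ]]
dock yaw 64.9541936397189 105.73049305986441
dock yaw 65.5336695150522 104.49311620203235
logger head [ 440.4 -288.7    8. ] tip [ 505.3 -220.8    8. ] 46.32274437767296 93.88681104110232
logger head [ 458.3 -289.9    8. ] tip [ 502.2 -204.3    8. ] 62.79967713022918 96.17130202011684
side head cloud [ 443.3 -284.9   15.3]
side plate ((442.52947998046875, 182.08973693847656), (72.70174407958984, 75.54574584960938), 9.85007095336914)
slot [(0.64, array([436.4, 177.4,  90. ]))]
slot [(0.93, array([439. , 179.3,  90. ])), (0.64, array([476.2,  86.3,  90. ]))]
dock_rest [(0.68, array([ 473.5, -257.6,   72. ])), (0.68, array([602.6,  55.4,  72. ]))]
dock_rest [(0.78, array([503.9, -12.2,  72. ]))]
dock_stop [(0.95, array([515.6,  25.3,  33. ]))]
dock_stop [(0.8, array([512.8,  35.5,  33. ]))]
slide [-0.3  0.2  0.2] roll 152.7 yaw -157.3 grasp pt [ 241.  -576.7  250. ] tilt [ 0.  0. -1.] J [-0.9  0.4  0.  -0.  -1.2 -0.3]
```

Run:
```python
from h import *
go([445,-288,100],230)
```

```text
slide [-0.2995  0.1877  0.15  ] roll -27.3 yaw -157.3 grasp pt [ 241.  -576.7  250. ] tilt [ 0.  0. -1.] J [-0.92  0.38  0.01 -0.   -1.19 -0.26]
```

Emit:
carry_out([
  [-0.05,0.032,0.02],
  [-0.1,0.064,0.045],
  [-0.15,0.095,0.07],
  [-0.2,0.126,0.095],
  [-0.25,0.157,0.12],
  [-0.3,0.188,0.14],
  [-0.3,0.188,0.15],
  [-0.3,0.188,0.15],
], roll=[-5,-10,-15,-20,-25,-27.3,-27.3,-27.3], claw=[0.07,0.06,0.05,0.05,0.05,0.05,0.05,0.05])

```text
clock: 3.2
position: [445.3, -287.1, 254.0]
ee_rot: [-0.423, 0.906, 0.001, -0.001]
contact_force: [-0.1, -0.4, -0.3]
gripper_width: 50.2
grasp_force: 0.0
```

Run:
```python
from h import *
np.set_printoptions(precision=1,suppress=True)
go([445,-288,20],230)
p=get_image("side");save(p,"s1.png",(270,130,400,240),5)
p=get_image("top");save(p,"t1.png",(310,200,410,275),6)
M=R.from_quat(read_state()["ee_rot"]).as_matrix()
```

```text
slide [ 0.  -0.   0.1] roll 0.0 yaw -130.0 grasp pt [ 445.3 -287.1   99.3] tilt [-0.  0. -1.] J [-0.3  0.4 -0.4 -0.  -0.8 -0.4]
```

View pics/s1.png

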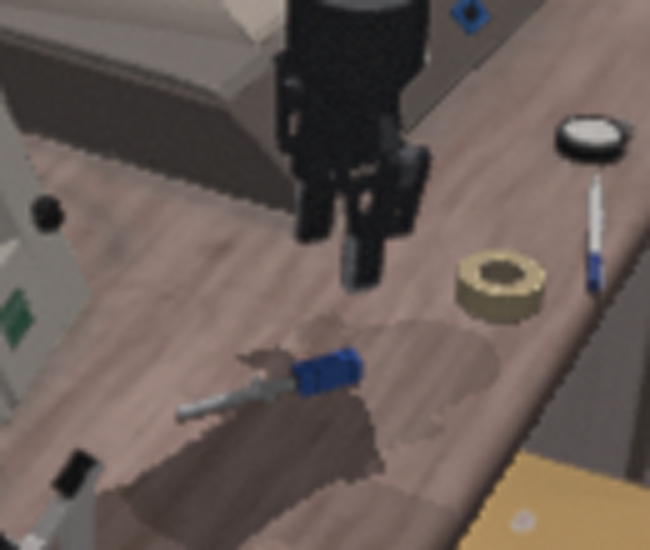

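The gripper stands straight above the head, aligned with it.

Emit:
carry_out([
  [0,0,0.04],
  [0,0,0.07],
  [0,0,0.078],
  [0,0,0.078],
  [0,0,0.078],
  [0,0,0.078],
  [0,0,0.078],
  [0,0,0.078],
], roll=[0,0,0,0,0,0,0,0], claw=[0.05,0.05,0.05,0.03,0,0,0,0])

```text
clock: 4.3
position: [445.8, -287.9, 178.2]
ee_rot: [-0.423, 0.906, -0.001, 0.001]
contact_force: [-1.2, -2.7, 6.2]
gripper_width: 14.2
grasp_force: 62.8
```

Emit:
carry_out([
  [0,0,0],
  [0,0,0],
  [0,0,-0.03],
  [0,0,-0.08],
  [0,0,-0.13],
  [0,0,-0.15],
  [0,0,-0.15],
  [0,0,-0.15],
], roll=[0,0,0,0,0,0,0,0], claw=[0,0,0,0,0,0,0,0])

```text
clock: 5.3
position: [444.8, -287.2, 325.4]
ee_rot: [-0.422, 0.906, 0.001, -0.001]
contact_force: [-0.4, -0.9, -1.5]
gripper_width: 14.4
grasp_force: 62.0
```

Run:
```python
from h import *
np.set_printoptions(precision=1,suppress=True)
p=get_image("side");save(p,"s2.png",(270,110,400,220),5)
st=read_state();g=st["position"]-[0,0,grip_point_offset];print(g,yaw(st))
for q in (p,get_image("top")):
  for n in["logger_head","logger_tip"]:
    print(n,[(round(o["conf"],2),np.array(o["at"]),world(q,o["at"],dep(q,o["at"]))) for o in place_of(q,n)[:3]])
# station push pose: edge mid, plan grasp 75 out, logger dir +y_st
c=np.array([442.8,180]);a=np.radians(99.8);u=np.array([np.cos(a),np.sin(a)])
G=c-u*(36+58);print(G);go([*G,g[2]],279.8)
```

```text
[ 444.8 -287.2  170.4] -130.0383371049449
logger_head [(0.49, array([338.9, 157.5]), array([ 439.5, -272.4,  170.9]))]
logger_tip [(0.67, array([307.9, 169.5]), array([ 602.2, -445.9,   -0.1]))]
logger_head []
logger_tip []
[458.8  87.4]
slide [-0.3  0.2  0. ] roll -49.8 yaw -130.0 grasp pt [ 445.3 -287.5  171.1] tilt [-0.  0. -1.] J [-0.3  0.3 -0.3 -0.  -0.9 -0.4]
```

View pics/s2.png

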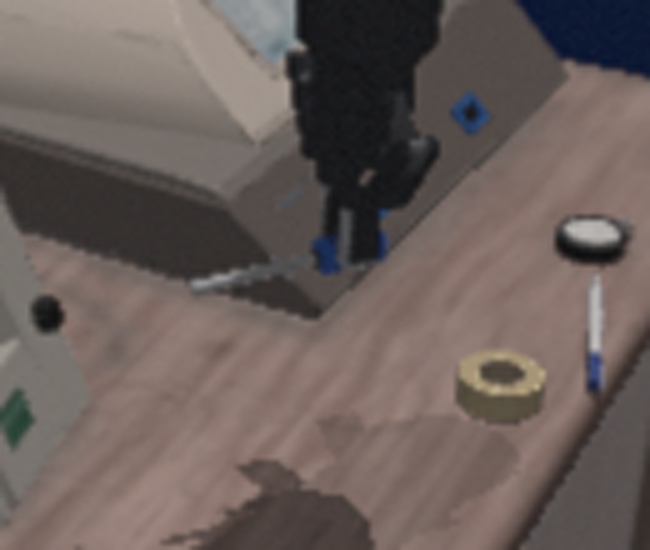

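The logger is held level by its head. Next: to the station's -y edge, go under it, and tilt the shaft by rising.

Emit:
carry_out([
  [-0.037,0.029,0],
  [-0.074,0.058,0],
  [-0.111,0.087,0],
  [-0.148,0.116,0],
  [-0.185,0.145,0],
  [-0.222,0.174,0],
  [-0.26,0.2035,0],
  [-0.26,0.2035,0],
], roll=[-7,-14,-21,-28,-35,-42,-49.8,-49.8], claw=[0,0,0,0,0,0,0,0])

```text
clock: 6.6
position: [457.0, 45.0, 326.7]
ee_rot: [0.766, -0.642, 0.0, -0.0]
contact_force: [0.6, -0.2, -0.4]
gripper_width: 13.8
grasp_force: 62.0
```

Run:
```python
from h import *
np.set_printoptions(precision=1,suppress=True)
go([456.4,42.3,89.3],279.8)
q=get_image("side")
p=get_image("top");save(p,"t3.png",(150,180,290,285),5)
for q in (p,q):
 for n in["logger_head","logger_tip","logger"]:
  print(n,[(round(o["conf"],2),np.array(o["at"]),atz(q,o["at"],155)) for o in place_of(q,n)[:3]])
```

```text
slide [0.  0.  0.1] roll 0.3 yaw -79.9 grasp pt [457.  45. 172.] tilt [ 0.  0. -1.] J [ 0.5  0.2 -0.5  0.  -0.9 -0.3]
logger_head []
logger_tip []
logger []
logger_head [(0.73, array([280.2, 219.4]), array([457.1,  32.9, 155. ]))]
logger_tip [(0.64, array([265.9, 247.8]), array([436.7, 137. , 155. ]))]
logger [(0.53, array([270.1, 229. ]), array([460. ,  75.4, 155. ])), (0.48, array([226.6, 270.3]), array([470.9, 235.5, 155. ]))]
```

View pics/t3.png

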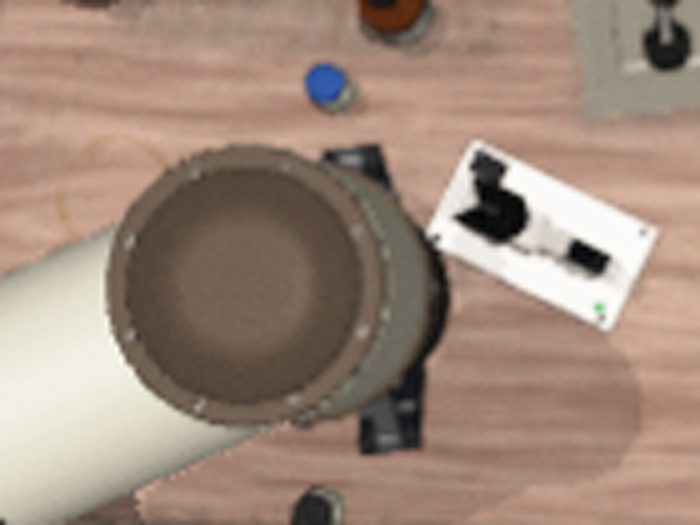

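The arm hides the logger in the top view. The side view puts the tip at about y=137, just short of the plate edge at 143, so I'll back off slightly, lower and go in.

Emit:
carry_out([
  [0.01,0,0.03],
  [0.01,0,0.07],
  [0.01,0,0.083],
  [0.01,0,0.083],
  [0.0,0,0.083],
  [-0.02,0,0.083],
  [-0.04,0,0.083],
  [-0.04,0,0.083],
], roll=[0,0,0,0,0,0,0,0], claw=[0,0,0,0,0,0,0,0])

```text
clock: 8.0
position: [450.2, 83.4, 245.1]
ee_rot: [0.766, -0.643, 0.001, -0.002]
contact_force: [0.9, 0.7, -0.1]
gripper_width: 13.9
grasp_force: 62.0
```

Run:
```python
from h import *
np.set_printoptions(precision=1,suppress=True)
st=read_state();print(st["position"],st["contact_force"],st["wrist_torque"],st["gripper_width"])
q=get_image("side");save(q,"s4.png",(220,190,360,310),5)
```

```text
[450.2  83.4 245.1] [ 0.9  0.7 -0.1] [-0.  0.  0.] 13.943215812924151
```

View pics/s4.png

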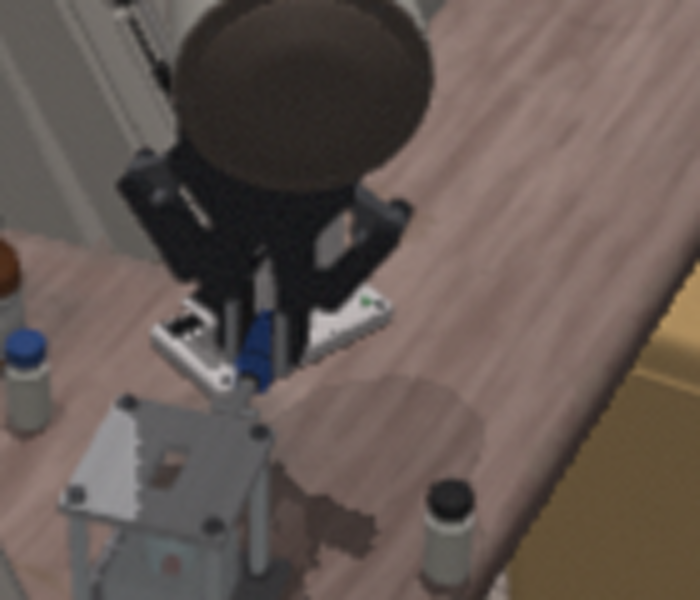

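The shaft is in under the plate edge between the posts. I'll rise to tilt it.

Emit:
carry_out([
  [0,0,-0.004],
  [0,0,-0.008],
  [0,0,-0.012],
  [0,0,-0.016],
  [0,0,-0.02],
  [0,0,-0.025],
  [0,0,-0.03],
  [0,0,-0.03],
], roll=[0,0,0,0,0,0,0,0], claw=[0,0,0,0,0,0,0,0])

```text
clock: 9.05
position: [449.9, 81.6, 274.3]
ee_rot: [0.765, -0.644, 0.0, 0.0]
contact_force: [1.8, -6.0, -4.4]
gripper_width: 14.1
grasp_force: 58.7
```

Run:
```python
from h import *
np.set_printoptions(precision=2,suppress=True)
st=read_state();print(st["position"],st["contact_force"],st["wrist_torque"],st["gripper_width"])
q=get_image("side")
for n in["logger_head","logger_tip"]:print(n,[(round(o["conf"],2),np.array(o["at"]),world(q,o["at"],dep(q,o["at"]))) for o in place_of(q,n)[:3]])
```

```text
[449.93  81.56 274.3 ] [ 1.78 -6.01 -4.43] [-1.86 -0.38 -0.02] 14.05257358794493
logger_head []
logger_tip []
```

Emit:
carry_out([
  [0,0,-0.005],
  [0,0,-0.01],
  [0,0,-0.015],
  [0,0,-0.02],
  [0,0,-0.025],
  [0,0,-0.03],
  [0,0,-0.034],
  [0,0,-0.034],
], roll=[0,0,0,0,0,0,0,0], claw=[0,0,0,0,0,0,0,0])

```text
clock: 10.2
position: [450.2, 81.6, 308.8]
ee_rot: [0.765, -0.644, 0.001, 0.0]
contact_force: [-0.2, -5.9, 0.7]
gripper_width: 13.9
grasp_force: 58.9
```

```bash
cat >> h.py <<'E'
def logger_pts(q):
    st=read_state();g=st["position"]-[0,0,grip_point_offset]
    for n in["logger_head","logger_tip","logger"]:
        print(n,[(round(o["conf"],2),np.round(o["at"],1),np.round(world(q,o["at"],dep(q,o["at"])),1)) for o in place_of(q,n)[:2]])
    C=cloud(q);im=q["img"].astype(int)
    b=(im[...,2]>im[...,0]+45)&(q["z_map"]>0)&(np.linalg.norm(C-g,axis=-1)<75)
    print("grasp pt",np.round(g,1),"yaw",round(yaw(st),1),"F",np.round(st["contact_force"],1),"w",round(st["gripper_width"],1))
    v,u=np.nonzero(b)
    if len(u)>5:
        print("blue",b.sum(),np.round(C[b].mean(0),1),"px",u.min(),u.max(),v.min(),v.max())
E
python3 - <<'E'
from h import *
np.set_printoptions(precision=2,suppress=True)
q=get_image("side");logger_pts(q)
save(q,"s5.png",(220,160,360,280),5)
E
```

```text
logger_head [(0.6, array([273.2, 233.6]), array([451.2,  77.3, 146.8]))]
logger_tip [(0.75, array([263.9, 273. ]), array([437.6, 144.4,  90.4])), (0.71, array([260.4, 251.4]), array([514.3,  23.8,  33. ]))]
logger [(0.61, array([269.1, 246.4]), array([493. ,  18.6,  53.2]))]
grasp pt [450.2  81.5 154.1] yaw -80.2 F [ 0.6 -7.6  0.7] w 14.2
blue 41 [453.1  77.9 147.2] px 270 275 224 240
```

Emit:
carry_out([
  [0.01,0,0],
  [0.03,0,0],
  [0.055,0,0],
  [0.07,0,-0.01],
  [0.07,0,-0.03],
  [0.07,0,-0.06],
  [0.07,0,-0.06],
  [0.07,0,-0.06],
], roll=[0,0,0,0,0,0,0,0], claw=[0,0,0,0,0,0,0,0])

```text
clock: 11.4
position: [461.6, 12.8, 367.8]
ee_rot: [0.765, -0.644, -0.0, -0.001]
contact_force: [-0.0, -0.5, -0.5]
gripper_width: 13.7
grasp_force: 58.7
```

```bash
cat >> h.py <<'E'
def fit_tilt(q,dirdeg,L0=94):
    """tilt of logger in the vertical plane of heading dirdeg through grasp, from tip pixel rays"""
    st=read_state();g=st["position"]-[0,0,grip_point_offset];a=np.radians(dirdeg)
    u=np.array([np.cos(a),np.sin(a),0]);n=np.array([-u[1],u[0],0]);T=q["world_from_camera"]
    for nm in["logger_tip","logger_head"]:
        for o in place_of(q,nm)[:3]:
            d=T[:3,:3]@ray(q,o["at"]);t=n@(g-T[:3,3])/(n@d);X=T[:3,3]+t*d;r=X-g
            print(nm,round(o["conf"],2),"in plane: along",round(u@r,1),"dz",round(r[2],1),np.round(X,1))
E
python3 - <<'E'
from h import *
q=get_image("side");logger_pts(q);fit_tilt(q,99.8)
save(q,"s5.png",(220,140,360,260),5)
E
```

```text
logger_head [(0.74, array([254.9, 281.8]), array([489.8,  94.7,   1.3])), (0.49, array([283.6, 196.2]), array([459.9,  12.7, 204.9]))]
logger_tip [(0.54, array([275.2, 233.8]), array([534.6, -92.5,   1.5]))]
logger [(0.7, array([279.9, 210.1]), array([457. ,  35.5, 182.1]))]
grasp pt [461.5  12.9 212.6] yaw -80.2 F [-1.   0.3 -0.9] w 13.8
blue 43 [463.9   9.  205.5] px 280 285 186 201
logger_tip 0.54 in plane: along 53.0 dz -74.8 [452.6  65.1 137.5]
logger_head 0.74 in plane: along 186.1 dz -101.9 [430.  196.2 110.4]
logger_head 0.49 in plane: along -5.8 dz -11.5 [462.6   7.1 200.8]
logger_head 0.29 in plane: along 57.0 dz -138.6 [451.9  69.1  73.7]
```

View pics/s5.png

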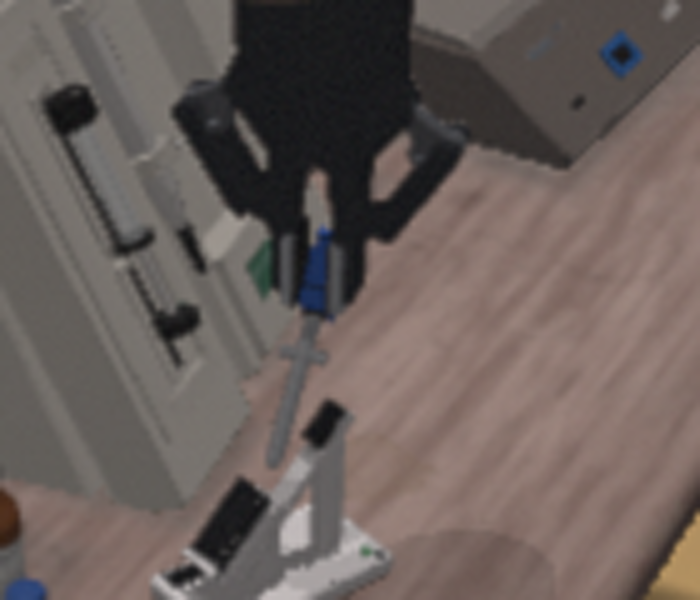

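The logger hangs about 46° tip down, and its tip is at about (274.6,232.6). Now over the dock.

Emit:
carry_out([
  [0.015,-0.005,0],
  [0.03,-0.01,0],
  [0.0485,-0.0155,0],
  [0.0485,-0.0155,0],
  [0.0485,-0.0155,0.02],
  [0.0485,-0.0155,0.04],
  [0.0485,-0.0155,0.05],
  [0.0485,-0.0155,0.05],
], roll=[9,18,27,34.6,34.6,34.6,34.6,34.6], claw=[0,0,0,0,0,0,0,0])

```text
clock: 12.7
position: [485.3, -32.3, 317.1]
ee_rot: [-0.539, 0.843, 0.0, -0.001]
contact_force: [0.2, 0.7, -1.3]
gripper_width: 13.9
grasp_force: 58.7
```

Run:
```python
from h import *
q=get_image("side");logger_pts(q);fit_tilt(q,65.2)
for n in("dock_stop","dock_rest"): print(n,[(round(o["conf"],2),np.round(o["at"],1)) for o in place_of(q,n)[:2]])
D=np.array([494.5,-12,0]);u=np.array([.419,.908,0])
print("proj stop",proj(q,D+39*u+[0,0,33]),"rest",proj(q,D+[0,0,72]), "lateral 5mm",proj(q,D+39*u+[-4.5,2.1,33]))
go([485.1,-32.4,114],245.2)
save(q,"s6.png",(220,160,360,280),5)
```

```text
logger_head [(0.57, array([287.4, 202.3]), array([466.7, -21.7, 166.1]))]
logger_tip [(0.56, array([259.6, 228.3]), array([568.4, -68.5,  23.5]))]
logger [(0.74, array([263.6, 251.2]), array([506.9,  21. ,  34.5])), (0.67, array([272.2, 212.4]), array([ 584.8, -169.2,    7. ]))]
grasp pt [485.5 -32.2 163.1] yaw -114.8 F [-0.4  0.6 -0.1] w 13.7
blue 14 [470.8 -45.5 157.1] px 280 294 197 205
logger_tip 0.56 in plane: along 66.4 dz -57.1 [513.4  28.1 106.7]
logger_head 0.57 in plane: along -16.0 dz -16.4 [478.9 -46.7 147.4]
dock_stop [(0.65, array([262.6, 249.9]))]
dock_rest [(0.69, array([273.5, 232.9])), (0.48, array([227.3, 273.7]))]
proj stop [261.7162328  251.76225802] rest [274.55765752 233.25706325] lateral 5mm [262.91177913 252.80673257]
slide [0.0003 0.0002 0.0495] roll -0.0 yaw -114.8 grasp pt [485.3 -32.3 163.5] tilt [ 0.001  0.    -1.   ] J [ 0.27  0.24 -0.45  0.   -0.88 -0.7 ]
```

Run:
```python
from h import *
from scipy.optimize import least_squares
q=get_image("side")
t=get_image("top");fit_tilt(t,65.2)
obs=[(np.array([461.5,12.9,212.6]),99.8,{-40:(283.6,196.2),0:(279.9,210.1),55:(274.6,232.6)}),
     (np.array([485.5,-32.2,163.1]),65.2,{-40:(287.4,202.3),0:(272.2,212.4),55:(259.6,228.3)})]
def res(v,sel=obs,full=False):
    a,b,th,l=v[:4];r=[]
    for g,h,pts in sel:
        u=np.array([np.cos(np.radians(h)),np.sin(np.radians(h)),0]);n=np.array([-u[1],u[0],0]);k=np.array([0,0,1.])
        for x,px in pts.items():
            X=g+l*n+(a+(x+40)*np.cos(th))*u+(b-(x+40)*np.sin(th))*k
            r+=list(proj(q,X)-px)
    return np.array(r+[l/3])
for sel in (obs,obs[:1],obs[1:]):
    o=least_squares(res,[-6,-12,.7,0],args=(sel,),loss="soft_l1");print(np.round(o.x,2),"tilt",np.degrees(o.x[2]).round(1),np.round(o.fun,1))
```

```text
[-15.08 -14.94   0.46  -0.24] tilt 26.6 [ 1.1 -1.  -0.1  0.2 -1.8 -0.7 -0.3 -0.2  2.9  1.  -1.2  0.9 -0.1]
[-17.7  -17.42   0.49  -0.59] tilt 28.2 [ 1.3 -0.7  0.2  0.7 -1.4 -0.  -0.2]
[-15.65 -14.09   0.45  -0.22] tilt 25.6 [-0.1 -0.5  3.   0.5 -1.3  0.1 -0.1]
```

View pics/s6.png

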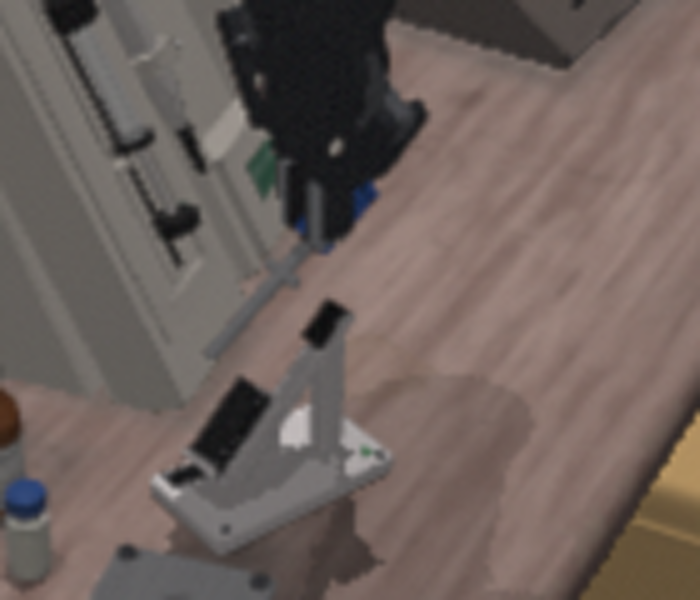

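The fit shows the tilt is only about 27°: the tip slipped off the edge. The grip sits about 17 mm ahead of the head's middle. I'll repeat the edge push with an arc.

Emit:
carry_out([
  [-0.014,0.014,-0.01],
  [-0.028,0.028,-0.01],
  [-0.045,0.044,-0.01],
  [-0.068,0.066,-0.01],
  [-0.068,0.066,0.01],
  [-0.068,0.066,0.03],
  [-0.068,0.066,0.0415],
  [-0.068,0.066,0.0415],
], roll=[-9,-18,-27,-34.6,-34.6,-34.6,-34.6,-34.6], claw=[0,0,0,0,0,0,0,0])

```text
clock: 14.3
position: [453.9, 57.0, 275.6]
ee_rot: [0.765, -0.644, -0.0, 0.001]
contact_force: [-0.4, 1.0, -0.1]
gripper_width: 14.1
grasp_force: 58.7
```

Emit:
carry_out([
  [-0.015,0,0],
  [-0.03,0,0],
  [-0.03,0,-0.0075],
  [-0.0335,0,-0.013],
  [-0.037,0,-0.018],
  [-0.041,0,-0.024],
  [-0.0455,0,-0.0295],
  [-0.0455,0,-0.0295],
], roll=[0,0,0,0,0,0,0,0], claw=[0,0,0,0,0,0,0,0])

```text
clock: 15.3
position: [446.0, 101.7, 306.0]
ee_rot: [0.765, -0.644, 0.0, 0.001]
contact_force: [1.2, -5.0, -1.3]
gripper_width: 13.8
grasp_force: 58.5
```

```bash
cat >> h.py <<'E'
def fit(q,head,n_only=None,show=True,init=(-15,-15,.6,0)):
    from scipy.optimize import least_squares
    st=read_state();g=st["position"]-[0,0,grip_point_offset]
    a=np.radians(head);u=np.array([np.cos(a),np.sin(a),0]);n=np.array([-u[1],u[0],0]);k=np.array([0,0,1.])
    X=lambda v,x:g+v[3]*n+(v[0]+(x+40)*np.cos(v[2]))*u+(v[1]-(x+40)*np.sin(v[2]))*k
    pts=[]
    for nm,x in(("logger_head",-40),("logger",0),("logger_tip",55)):
        l=[o for o in place_of(q,nm) if np.linalg.norm(np.array(o["at"])-proj(q,X(init,x)))<30]
        if l: pts.append((x,l[0]["at"],l[0]["conf"]))
    o=least_squares(lambda v:np.r_[np.concatenate([(proj(q,X(v,x))-p)*c for x,p,c in pts]),(v[0]+15)/8,(v[1]+17)/8,v[3]/2],init)
    print("fit a,b,tilt,lat",np.round([o.x[0],o.x[1],np.degrees(o.x[2]),o.x[3]],1),[(x,np.round(p,1),round(c,2)) for x,p,c in pts],"res",np.round(o.fun,1))
    print("G",np.round(g,1),"yaw",round(yaw(st),1),"F",np.round(st["contact_force"],1),"w",round(st["gripper_width"],1),"pin",np.round(X(o.x,0),1),"tip",np.round(X(o.x,55),1))
E
python3 - <<'E'
from h import *
q=get_image("side");fit(q,99.8)
E
```

```text
fit a,b,tilt,lat [-17.8 -15.   45.5   0.2] [(-40, array([272.9, 238.8]), 0.45), (0, array([268.9, 257.3]), 0.7), (55, array([262.6, 282.1]), 0.65)] res [-0.1  0.3 -0.3 -0.   0.1 -0.  -0.4  0.2  0.1]
G [446.1 101.7 151.2] yaw -80.2 F [ 1.  -5.1 -1.8] w 13.7 pin [444.1 111.8 107.6] tip [437.6 149.7  68.4]
```

Emit:
carry_out([
  [0.02,0,0],
  [0.045,0,-0.005],
  [0.06,0,-0.03],
  [0.08,0,-0.05],
  [0.1,-0.01,-0.05],
  [0.132,-0.02,-0.05],
  [0.132,-0.02,-0.04],
  [0.132,-0.02,-0.02],
], roll=[0,0,0,9,18,27,34.6,34.6], claw=[0,0,0,0,0,0,0,0])

```text
clock: 16.5
position: [489.6, -24.3, 326.5]
ee_rot: [-0.538, 0.843, -0.0, 0.003]
contact_force: [-0.5, -0.0, -0.6]
gripper_width: 13.4
grasp_force: 58.6
```

Run:
```python
from h import *
q=get_image("side");fit(q,65.2,init=(-17,-15,.78,0))
q=get_image("top");fit(q,65.2,init=(-17,-15,.78,0))
go([488.3,-25.3,119.5],245.2)
```

```text
fit a,b,tilt,lat [-18.7  -8.2  34.3  -0.4] [(-40, array([284.4, 198.2]), 0.41), (0, array([274.5, 210.7]), 0.59), (55, array([259.8, 228.1]), 0.64)] res [ 0.6  0.2  0.1  0.3 -0.4  0.3 -0.5  1.1 -0.2]
G [488.3 -24.3 168.6] yaw -114.9 F [-1.6 -0.3 -2.5] w 13.9 pin [494.6 -11.5 137.9] tip [513.7  29.8 106.9]Traceback (most recent call last):
  File "<stdin>", line 3, in <module>
  File "h.py", line 63, in fit
    o=least_squares(lambda v:np.r_[np.concatenate([(proj(q,X(v,x))-p)*c for x,p,c in pts]),(v[0]+15)/8,(v[1]+17)/8,v[3]/2],init)
    return func(*args, **kwargs)
    vector_fun = VectorFunction(
        fun_wrapped,
    ...<6 lines>...
        workers=workers
    )
    self._update_fun()
    ~~~~~~~~~~~~~~~~^^
    self.f = self.fun_wrapped(xp_copy(self.x))
             ~~~~~~~~~~~~~~~~^^^^^^^^^^^^^^^^^
    return np.atleast_1d(self.fun(x))
                         ~~~~~~~~^^^
    return self.f(x, *self.args, **self.kwargs)
           ~~~~~~^^^^^^^^^^^^^^^^^^^^^^^^^^^^^^
  File "h.py", line 63, in <lambda>
    o=least_squares(lambda v:np.r_[np.concatenate([(proj(q,X(v,x))-p)*c for x,p,c in pts]),(v[0]+15)/8,(v[1]+17)/8,v[3]/2],init)
                                   ~~~~~~~~~~~~~~^^^^^^^^^^^^^^^^^^^^^^^^^^^^^^^^^^^^^^^^^
ValueError: need at least one array to concatenate
```

```bash
cat >> h.py <<'E'
def shaft(q,head,zmin=0,amin=8,amax=90,zlo=-100,zhi=-18):
    st=read_state();g=st["position"]-[0,0,grip_point_offset];a=np.radians(head);u=np.array([np.cos(a),np.sin(a),0]);n=np.array([-u[1],u[0],0])
    C=cloud(q);d=C-g;A=d@u;L=d@n;Z=d[...,2]
    m=(q["z_map"]>0)&(A>amin)&(A<amax)&(abs(L)<8)&(Z<zhi)&(Z>zlo)&(C[...,2]>zmin)
    from scipy.stats import theilslopes
    s=theilslopes(Z[m],A[m]);print("shaft n",m.sum(),"tilt",np.degrees(np.arctan(-s[0])).round(1),"ci",np.degrees(np.arctan([-s[2],-s[3]])).round(1),"z at a=30",round(s[1]+30*s[0],1),"lat",np.median(L[m]).round(1),"A range",A[m].min().round(),A[m].max().round())
    i=np.argsort(A[m])[::max(1,m.sum()//10)];print(np.c_[A[m][i],Z[m][i],L[m][i]].round(0).tolist())
E
python3 - <<'E'
from h import *
q=get_image("side");shaft(q,65.2,zmin=101,amin=5)
E
```

```text
shaft n 96 tilt 42.9 ci [44.3 41.5] z at a=30 -49.0 lat 1.5 A range 6.0 56.0
[[6.0, -28.0, 1.0], [10.0, -30.0, -0.0], [14.0, -30.0, 1.0], [17.0, -40.0, 2.0], [23.0, -43.0, -2.0], [27.0, -47.0, 2.0], [31.0, -52.0, 1.0], [36.0, -53.0, 6.0], [39.0, -61.0, -0.0], [44.0, -60.0, -2.0], [51.0, -70.0, -5.0]]
```

Emit:
carry_out([
  [0.005,0,0.01],
  [0.005,0,0.025],
  [0.005,0,0.037],
  [0.005,0,0.042],
  [0.005,0,0.046],
  [0.005,0,0.05],
  [0.005,0,0.053],
  [0.005,0,0.053],
], roll=[0,0,0,0,0,0,0,0], claw=[0,0,0,0,0,0,0,0])

```text
clock: 17.95
position: [486.4, -29.1, 272.9]
ee_rot: [-0.539, 0.843, -0.0, 0.0]
contact_force: [0.3, 0.6, -0.7]
gripper_width: 13.7
grasp_force: 58.6
```

Run:
```python
from h import *
q=get_image("side");fit(q,65.2,init=(-17,-13,.75,0));st=read_state();print(st["contact_force"],st["wrist_torque"]);go([486.7,-28.8,113.5],245.2)
shaft(q,65.2,amin=-5,zlo=-70)
```

```text
fit a,b,tilt,lat [-17.2  -9.1  41.5  -0.4] [(-40, array([284.4, 216.1]), 0.51), (0, array([278.2, 227.5]), 0.52), (55, array([263. , 246.5]), 0.63)] res [ 1.1 -0.2 -0.8  0.7 -0.   0.2 -0.3  1.  -0.2]
G [486.4 -29.1 118.2] yaw -114.8 F [ 0.3  1.  -0.7] w 13.8 pin [492.1 -17.8  82.6] tip [509.4  19.6  46.1]
[ 1.13541898  0.002916   -0.40546904] [ 0.15720906 -0.1728067   0.0200208 ]
slide [-0.0005 -0.0001  0.0047] roll -0.0 yaw -114.8 grasp pt [486.4 -29.2 118.2] tilt [ 0.001  0.    -1.   ] J [ 0.27  0.3  -0.5   0.   -0.77 -0.71]
shaft n 183 tilt 23.5 ci [29.7 18.2] z at a=30 -58.4 lat 2.0 A range -5.0 54.0
[[-5.0, -49.0, 7.0], [-1.0, -53.0, 3.0], [4.0, -55.0, -5.0], [8.0, -51.0, 4.0], [13.0, -62.0, 2.0], [16.0, -62.0, 5.0], [21.0, -38.0, 0.0], [28.0, -46.0, 2.0], [33.0, -50.0, -3.0], [41.0, -64.0, 3.0], [49.0, -70.0, -7.0]]
```

Emit:
carry_out([
  [0,0,0.002],
  [0,0,0.004],
  [0,0,0.006],
  [0,0,0.006],
], roll=[0,0,0,0], claw=[0,0,0,0])

```text
clock: 18.65
position: [488.0, -28.3, 270.5]
ee_rot: [-0.54, 0.842, -0.002, 0.003]
contact_force: [-3.1, 6.0, 19.0]
gripper_width: 13.5
grasp_force: 61.0
```

Emit:
carry_out([
  [0,0,-0.002],
  [0,0,-0.003],
  [0,0,-0.003],
  [0,0,-0.003],
  [0,0,-0.003],
  [0,0,-0.003],
  [0,0,-0.003],
  [0,0,-0.003],
], roll=[0,0,0,0,0,0,0,0], claw=[0,0,0.02,0.03,0.04,0.05,0.05,0.05])

```text
clock: 19.65
position: [486.2, -29.3, 269.7]
ee_rot: [-0.539, 0.843, 0.0, -0.0]
contact_force: [-0.3, -0.5, -1.1]
gripper_width: 50.1
grasp_force: 0.0
```

Run:
```python
from h import *
q=get_image("side");fit(q,65.2,init=(-17,-13,.75,0));st=read_state();print(st["contact_force"],st["position"])
D=np.array([494.5,-12,72]);u=np.array([.419*.7071,.908*.7071,-.7071])
for x in(-40,0,55):print(x,"home px",proj(q,D+x*u))
im=q["img"].astype(int);b=(im[...,2]>im[...,0]+45);C=cloud(q);b&=(np.linalg.norm(C-(D-40*u),axis=-1)<50);print("blue",b.sum(),C[b].mean(0),np.argwhere(b).mean(0)[::-1])
save(q,"s7.png",(220,160,360,280),5)
```

```text
fit a,b,tilt,lat [ -9.7 -15.1  46.5  -0.3] [(-40, array([281.2, 219.1]), 0.45), (0, array([276.3, 233. ]), 0.69), (55, array([261.2, 253.1]), 0.5)] res [ 1.3  0.3 -0.9  0.3  0.7 -0.5  0.7  0.2 -0.2]
G [486.2 -29.2 115. ] yaw -114.8 F [ 0.6  0.6 -1. ] w 49.8 pin [494.  -13.2  70.8] tip [509.8  21.1  30.9]
[ 0.0989627  -0.03259822 -0.30125373] [486.20972387 -29.23422139 269.72443197]
-40 home px [283.9060867  219.78341796]
0 home px [274.55765752 233.25706325]
55 home px [261.75220139 251.71042987]
blue 48 [483.93446955 -25.43604461 100.13942262] [281.125      222.29166667]
```

The logger lies docked at about 46°, with its pin within about 2 mm of home. I'll regrip farther up the head, then push it gently home.

Emit:
carry_out([
  [0.006,0,0],
  [0.012,0,0],
  [0.012,0,0.004],
  [0.012,0,0.007],
  [0.012,0,0.007],
  [0.012,0,0.007],
  [0.012,0,0.007],
  [0.012,0,0.007],
], roll=[0,0,0,0,0,0,0,0], claw=[0.05,0.05,0.05,0.05,0.03,0.0,0,0])

```text
clock: 20.85
position: [481.3, -40.1, 262.8]
ee_rot: [-0.539, 0.843, -0.0, 0.0]
contact_force: [0.7, -0.3, 0.3]
gripper_width: 14.8
grasp_force: 59.4
```

Emit:
carry_out([
  [0,0,0],
  [-0.001,0,0.001],
  [-0.002,0,0.002],
  [-0.003,0,0.003],
  [-0.003,0,0.003],
], roll=[0,0,0,0,0], claw=[0,0,0,0,0])

```text
clock: 21.48
position: [482.1, -38.9, 262.1]
ee_rot: [-0.539, 0.842, -0.001, -0.002]
contact_force: [-4.6, -9.8, 18.0]
gripper_width: 15.6
grasp_force: 61.8
```

The push met about 20 N after 1.5 mm, so it's home. Relax and let go for a second.

Emit:
carry_out([
  [0.001,0,-0.001],
  [0.002,0,-0.002],
  [0.002,0,-0.002],
  [0.002,0,-0.002],
  [0.002,0,-0.002],
  [0.002,0,-0.002],
  [0.002,0,-0.002],
  [0.002,0,-0.002],
], roll=[0,0,0,0,0,0,0,0], claw=[0,0,0.03,0.045,0.05,0.05,0.05,0.05])

```text
clock: 22.48
position: [481.6, -39.2, 261.7]
ee_rot: [-0.539, 0.843, 0.0, -0.0]
contact_force: [-0.3, -0.5, -0.4]
gripper_width: 50.0
grasp_force: 0.0
```

Emit:
carry_out([
  [0,0,0],
  [0,0,0],
  [0,0,0],
  [0,0,0],
  [0,0,0],
  [0,0,0],
  [0,0,0],
  [0,0,0],
], roll=[0,0,0,0,0,0,0,0], claw=[0.05,0.05,0.05,0.05,0.05,0.05,0.05,0.05])

```text
clock: 23.48
position: [481.6, -39.2, 261.7]
ee_rot: [-0.539, 0.843, -0.0, 0.0]
contact_force: [0.0, -0.1, -0.3]
gripper_width: 49.9
grasp_force: 0.0
```

Run:
```python
from h import *
q=get_image("side");fit(q,65.2,init=(-3,-6,.78,0))
D=np.array([494.5,-12,72]);u=np.array([.419*.7071,.908*.7071,-.7071])
im=q["img"].astype(int);b=(im[...,2]>im[...,0]+45);C=cloud(q);b&=(np.linalg.norm(C-(D-40*u),axis=-1)<50);print("blue",b.sum(),C[b].mean(0),np.argwhere(b).mean(0)[::-1])
print("stop",[(round(o["conf"],2),np.round(o["at"],1)) for o in place_of(q,"dock_stop")[:2]])
```

```text
fit a,b,tilt,lat [  2.  -10.9  38.7  -1.4] [(-40, array([279.9, 223.4]), 0.7), (0, array([274. , 229.8]), 0.57), (55, array([261.4, 250.2]), 0.47)] res [ 2.6 -1.7 -0.4  2.3 -1.1  0.6  2.1  0.8 -0.7]
G [481.6 -39.2 107. ] yaw -114.8 F [ 0.1  0.5 -0. ] w 49.7 pin [496.8  -9.7  71.2] tip [514.8  29.3  36.8]
blue 91 [481.45696382 -29.50228624 102.64932745] [282.82417582 220.86813187]
stop [(0.86, array([263.6, 251. ]))]
```

It's docked. To be sure it isn't dragged back by the grip, I'll push once more and open while still pressed.

Emit:
carry_out([
  [0,0,0],
  [0,0,0],
  [0,0,0],
  [0,0,0],
  [-0.001,0,0.001],
  [-0.002,0,0.002],
  [-0.002,0,0.002],
  [-0.002,0,0.002],
], roll=[0,0,0,0,0,0,0,0], claw=[0.03,0,0,0,0,0,0,0])

```text
clock: 24.72
position: [482.2, -38.5, 261.3]
ee_rot: [-0.539, 0.842, -0.001, -0.001]
contact_force: [-3.4, -6.0, 11.6]
gripper_width: 15.0
grasp_force: 60.5
```

Emit:
carry_out([
  [0,0,0],
  [0,0,0],
  [0,0,0],
  [0,0,0],
  [0,0,0],
  [0,0,0],
  [0,0,0],
  [0,0,0],
], roll=[0,0,0,0,0,0,0,0], claw=[0.03,0.05,0.05,0.05,0.05,0.05,0.05,0.05])

```text
clock: 25.72
position: [482.4, -37.4, 259.7]
ee_rot: [-0.539, 0.843, -0.0, -0.0]
contact_force: [0.1, 1.0, 0.4]
gripper_width: 50.0
grasp_force: 0.0
```

Run:
```python
from h import *
q=get_image("side");fit(q,65.2,init=(-3,-6,.78,0))
a=cv2.imread("pics/side0.png")[...,::-1];b=q["img"]
for n,i in(("before",a),("now",b)):
    r=i[225:275,240:305].astype(int);m=(r[...,1]>r[...,0]+15)&(r[...,1]>r[...,2]+10);print(n,m.sum(),r[m][:4].tolist(),np.argwhere(m)[:4].tolist())
go([481.5,-40.1,107],245.2)
```

```text
fit a,b,tilt,lat [-0.7 -5.1 40.  -1.3] [(-40, array([282.7, 219.3]), 0.81), (0, array([274. , 230.2]), 0.74), (55, array([259. , 252.9]), 0.65)] res [ 0.9  0.3 -0.2  1.8  0.5 -1.6  1.8  1.5 -0.7]
G [482.4 -37.4 105. ] yaw -114.8 F [-1.2  1.  -0.5] w 50.0 pin [496.2 -10.7  74.1] tip [513.9  27.5  38.8]
before 4 [[135, 151, 136], [138, 154, 139], [114, 131, 114], [91, 123, 96]] [[24, 52], [24, 53], [25, 52], [25, 53]]
now 2 [[101, 118, 101], [85, 114, 89]] [[25, 52], [25, 53]]
slide [ 0.0028 -0.0003 -0.002 ] roll -0.0 yaw -114.8 grasp pt [482.4 -37.4 105. ] tilt [-0. -0. -1.] J [ 0.26  0.31 -0.52 -0.   -0.73 -0.69]
```

Emit:
carry_out([
  [0.004,0,-0.004],
  [0.004,0,-0.004],
  [0.004,0,-0.004],
  [0.004,0,-0.004],
  [0.004,0,-0.004],
  [0.004,0,-0.004],
  [0.004,0,-0.004],
  [0.004,0,-0.004],
], roll=[0,0,0,0,0,0,0,0], claw=[0.05,0.05,0.03,0,0,0,0,0])

```text
clock: 26.92
position: [480.8, -41.1, 263.8]
ee_rot: [-0.539, 0.843, -0.0, 0.0]
contact_force: [-0.3, -1.1, 1.9]
gripper_width: 14.8
grasp_force: 59.1
```

Emit:
carry_out([
  [0,0,0],
  [0.002,0,-0.005],
  [0.004,0,-0.015],
  [0.004,0,-0.03],
  [0.004,0,-0.05],
  [0.004,0,-0.065],
  [0.004,0,-0.065],
  [0.004,0,-0.065],
], roll=[0,0,0,0,0,0,0,0], claw=[0,0,0,0,0,0,0,0])

```text
clock: 27.92
position: [478.7, -44.7, 328.3]
ee_rot: [-0.538, 0.843, 0.0, -0.0]
contact_force: [0.4, 0.5, -0.9]
gripper_width: 14.7
grasp_force: 58.9
```

Run:
```python
from h import *
q=get_image("side");fit(q,65.2,init=(0,-5,.78,0));shaft(q,65.2,zmin=101,amin=5,zhi=-22)
```

```text
fit a,b,tilt,lat [  3.2 -10.6  47.6  -1.4] [(-40, array([282.5, 198.6]), 0.65), (0, array([277.4, 210. ]), 0.55), (55, array([264.4, 230.3]), 0.7)] res [ 2.2 -0.7 -0.4  0.9 -0.2  0.4  2.3  0.8 -0.7]
G [478.7 -44.7 173.4] yaw -114.8 F [ 0.   1.  -1.3] w 15.1 pin [492.6 -17.9 133.2] tip [508.2  15.8  92.6]
shaft n 106 tilt 43.2 ci [44.6 41.6] z at a=30 -29.5 lat 3.1 A range 15.0 74.0
[[15.0, -25.0, 8.0], [27.0, -25.0, 4.0], [32.0, -33.0, 2.0], [36.0, -34.0, 8.0], [41.0, -41.0, 7.0], [46.0, -46.0, 5.0], [50.0, -48.0, 3.0], [56.0, -53.0, -0.0], [60.0, -63.0, 5.0], [65.0, -64.0, 8.0], [71.0, -71.0, 3.0]]
```

Held at about 45° near the top of the head. Now upright it against the plate edge, with an arc of 80 mm radius.

Emit:
carry_out([
  [-0.01,0.008,-0.015],
  [-0.03,0.024,-0.02],
  [-0.055,0.044,-0.02],
  [-0.076,0.061,-0.015],
  [-0.076,0.061,0.005],
  [-0.076,0.061,0.025],
  [-0.076,0.061,0.037],
  [-0.076,0.061,0.037],
], roll=[-9,-18,-27,-34.6,-34.6,-34.6,-34.6,-34.6], claw=[0,0,0,0,0,0,0,0])

```text
clock: 29.12
position: [455.5, 49.8, 290.9]
ee_rot: [0.765, -0.644, -0.0, 0.001]
contact_force: [0.2, -0.2, 0.4]
gripper_width: 14.7
grasp_force: 58.8
```

Emit:
carry_out([
  [-0.018,0,0],
  [-0.035,0,0],
  [-0.035,0,-0.006],
  [-0.04,0,-0.011],
  [-0.0455,0,-0.016],
  [-0.051,0,-0.02],
  [-0.057,0,-0.0235],
  [-0.063,0,-0.0265],
], roll=[0,0,0,0,0,0,0,0], claw=[0,0,0,0,0,0,0,0])

```text
clock: 30.12
position: [444.6, 112.0, 318.1]
ee_rot: [0.765, -0.644, -0.0, 0.001]
contact_force: [0.5, -4.5, -4.8]
gripper_width: 14.8
grasp_force: 58.7
```

Run:
```python
from h import *
q=get_image("side");fit(q,99.8,init=(1,-9,1.15,0));shaft(q,99.8,zmin=90,amin=-20,amax=80,zhi=-22)
```

```text
fit a,b,tilt,lat [ -9.4 -20.1  34.2  -0.4] [(-40, array([269.1, 242.6]), 0.77), (0, array([264.4, 257.8]), 0.76), (55, array([255.7, 290.9]), 0.27)] res [ 0.2 -0.6 -0.   1.1  0.4 -1.9  0.7 -0.4 -0.2]
G [444.6 112.5 163.8] yaw -80.2 F [ 0.8 -4.1 -2.2] w 15.0 pin [441.  135.9 121.3] tip [433.3 180.8  90.3]
shaft n 161 tilt 42.0 ci [46.7 37.5] z at a=30 -65.3 lat 1.1 A range 10.0 80.0
[[10.0, -25.0, 1.0], [14.0, -24.0, 6.0], [16.0, -40.0, 0.0], [18.0, -23.0, 8.0], [21.0, -54.0, 4.0], [25.0, -63.0, 3.0], [28.0, -71.0, 2.0], [40.0, -73.0, 2.0], [49.0, -71.0, 3.0], [65.0, -72.0, -0.0], [80.0, -74.0, -2.0]]
```

Emit:
carry_out([
  [-0.004,0,-0.0015],
  [-0.007,0,-0.003],
  [-0.0135,0,-0.0045],
  [-0.0205,0,-0.006],
  [-0.025,0,-0.0065],
  [-0.0275,0,-0.0065],
  [-0.0315,0,-0.006],
  [-0.0315,0,-0.006],
], roll=[0,0,0,0,0,0,0,0], claw=[0,0,0,0,0,0,0,0])

```text
clock: 31.32
position: [439.5, 142.7, 324.8]
ee_rot: [0.765, -0.644, 0.0, 0.001]
contact_force: [0.2, -6.4, 0.3]
gripper_width: 14.7
grasp_force: 59.0
```

Emit:
carry_out([
  [0.02,0,0],
  [0.045,0,0],
  [0.07,0,-0.02],
  [0.07,0,-0.05],
  [0.07,0,-0.05],
], roll=[0,0,0,0,0], claw=[0,0,0,0,0])

```text
clock: 31.95
position: [452.7, 74.8, 377.4]
ee_rot: [0.765, -0.644, 0.002, -0.005]
contact_force: [0.1, -0.1, -0.6]
gripper_width: 14.7
grasp_force: 58.7
```

```bash
cat >> h.py <<'E'
def upright(q,head):
    "slopes of the shaft along u and n per unit z, from the depth cloud and from edges"
    st=read_state();g=st["position"]-[0,0,grip_point_offset];a=np.radians(head);u=np.array([np.cos(a),np.sin(a),0]);n=np.array([-u[1],u[0],0])
    C=cloud(q);d=C-g;A=d@u;L=d@n;Z=d[...,2]
    m=(q["z_map"]>0)&(abs(A)<30)&(abs(L)<12)&(Z<-28)&(Z>-110)&(C[...,2]>12)
    from scipy.stats import theilslopes
    for nm,v in(("u",A),("n",L)):
        s=theilslopes(v[m],Z[m]);print(nm,"lean deg",np.degrees(np.arctan(-s[0])).round(1),"ci",np.degrees(np.arctan([-s[3],-s[2]])).round(1),"at z-40:",round(s[1]-40*s[0],1),"at z-95:",round(s[1]-95*s[0],1))
    print("n pts",m.sum(),"z range",Z[m].min().round(),Z[m].max().round(),"G",g.round(1),"yaw",round(yaw(st),1),"F",st["contact_force"].round(1))
    for nm in("logger_head","logger_tip","logger"):print(nm,[(round(o["conf"],2),np.round(o["at"],1)) for o in place_of(q,nm)[:2]])
    for x,dz in((-40,-10),(0,-50),(55,-105)):print(x,"px if vertical",proj(q,g+[0,0,dz]).round(1))
E
python3 - <<'E'
from h import *
q=get_image("side");upright(q,99.8)
E
```

```text
u lean deg 4.6 ci [3.4 5.8] at z-40: -0.2 at z-95: 4.2
n lean deg -0.3 ci [-2.   1.5] at z-40: -1.4 at z-95: -1.7
n pts 115 z range -100.0 -30.0 G [452.   74.7 221.1] yaw -80.2 F [-0.2  0.4 -1.6]
logger_head [(0.6, array([219.7, 258.1])), (0.48, array([271.5, 204.1]))]
logger_tip [(0.64, array([271.2, 243. ]))]
logger [(0.47, array([271.9, 222.4]))]
-40 px if vertical [273.7 208.8]
0 px if vertical [273.5 224. ]
55 px if vertical [273.4 243.8]
```

The shaft still leans 4.6° after springing back. One more push with some overshoot.

Emit:
carry_out([
  [0,0,0.03],
  [-0.03,0,0.05],
  [-0.05,0,0.05],
  [-0.062,0,0.05],
  [-0.07,0,0.05],
  [-0.075,0,0.05],
  [-0.078,0,0.05],
  [-0.078,0,0.05],
], roll=[0,0,0,0,0,0,0,0], claw=[0,0,0,0,0,0,0,0])

```text
clock: 33.15
position: [438.2, 149.8, 324.1]
ee_rot: [0.765, -0.644, 0.001, 0.002]
contact_force: [2.7, -5.2, -1.6]
gripper_width: 14.7
grasp_force: 58.6
```

Emit:
carry_out([
  [0.02,0,0],
  [0.045,0,0],
  [0.07,0,-0.02],
  [0.07,0,-0.05],
  [0.07,0,-0.05],
  [0.07,0,-0.05],
], roll=[0,0,0,0,0,0], claw=[0,0,0,0,0,0])

```text
clock: 33.9
position: [449.7, 81.8, 373.8]
ee_rot: [0.765, -0.644, -0.0, 0.0]
contact_force: [-0.2, 0.3, -1.6]
gripper_width: 14.6
grasp_force: 58.7
```

Run:
```python
from h import *
q=get_image("side");upright(q,99.8)
go([442.8,180,175],189.8)
```

```text
u lean deg 0.9 ci [-0.2  2.2] at z-40: -5.8 at z-95: -4.9
n lean deg -0.1 ci [-1.7  1.5] at z-40: 1.2 at z-95: 1.1
n pts 101 z range -101.0 -29.0 G [449.7  81.8 218.7] yaw -80.2 F [-0.2 -0.4  0. ]
logger_head [(0.63, array([273.9, 209.4]))]
logger_tip [(0.48, array([273.2, 244. ])), (0.18, array([255.4, 314.9]))]
logger [(0.73, array([272.4, 224.3])), (0.56, array([272.9, 209.1]))]
-40 px if vertical [273.  211.7]
0 px if vertical [272.9 226.9]
55 px if vertical [272.7 246.7]
slide [-0.0978 -0.0097  0.0436] roll 90.0 yaw -80.2 grasp pt [449.9  82.  218.6] tilt [-0.002 -0.001 -1.   ] J [ 0.54  0.13 -0.43 -0.   -1.01 -0.37]
```

It's vertical within about 1°. Now over the slot with the quarter turn that lines the pin up with it.

Emit:
carry_out([
  [-0.012,-0.002,0],
  [-0.025,-0.004,0],
  [-0.037,-0.006,0],
  [-0.05,-0.009,0],
  [-0.063,-0.011,0],
  [-0.075,-0.013,0],
  [-0.088,-0.016,0],
  [-0.1,-0.018,0],
], roll=[10,20,30,40,50,60,70,80], claw=[0,0,0,0,0,0,0,0])

```text
clock: 35.1
position: [450.8, 184.2, 373.5]
ee_rot: [-0.169, 0.986, -0.0, -0.001]
contact_force: [-0.4, -0.1, -0.6]
gripper_width: 14.8
grasp_force: 58.7
```

Emit:
carry_out([
  [0,0,0.004],
  [0,0,0.01],
  [0,0,0.01],
  [0,0,0.01],
], roll=[10,10,10,10], claw=[0,0,0,0])

```text
clock: 35.6
position: [450.9, 183.5, 364.1]
ee_rot: [-0.086, 0.996, -0.0, -0.0]
contact_force: [-0.6, 1.2, -0.8]
gripper_width: 14.7
grasp_force: 58.7
```

```bash
cat >> h.py <<'E'
def rel(q,zlo=97,c=(442.5,182.1),yawst=9.8):
    "shaft axis and lean in the station frame (side camera)"
    a=np.radians(yawst);xs=np.array([np.cos(a),np.sin(a)]);ys=np.array([-xs[1],xs[0]])
    C=cloud(q);P=C[...,:2]-c;A=P@xs;B=P@ys;Z=C[...,2]
    st=read_state();g=st["position"]-[0,0,grip_point_offset]
    m=(q["z_map"]>0)&(abs(A)<22)&(abs(B)<22)&(Z>zlo)&(Z<g[2]-48)
    print("n",m.sum(),"z",Z[m].min().round(1),Z[m].max().round(1))
    from scipy.stats import theilslopes
    for nm,v in(("x",A),("y",B)):
        s=theilslopes(v[m],Z[m]);print(nm,"med",np.median(v[m]).round(1),"lo/hi",np.percentile(v[m],[5,95]).round(1),"tip lean deg",np.degrees(np.arctan(-s[0])).round(1),"at z110:",round(s[1]+110*s[0],1))
    w=np.array([40.3-c[0],857.7-c[1]]);w/=np.linalg.norm(w);print("toward camera in st frame",(w@xs).round(2),(w@ys).round(2))
    m=(abs(C[...,2]-90)<4)&(np.linalg.norm(P,axis=-1)<60);r=cv2.minAreaRect(C[m][:,:2].astype(np.float32));print("plate",np.round(r[0],1),np.round(r[1],1),round(r[2],1))
    print("G",g.round(1),"G in st",((g[:2]-c)@xs).round(1),((g[:2]-c)@ys).round(1),"yaw",round(yaw(st),1),"F",st["contact_force"].round(1))
    for nm in("logger_tip","slot","logger"):print(nm,[(round(o["conf"],2),np.round(o["at"],1)) for o in place_of(q,nm)[:2]])
E
python3 - <<'E'
from h import *
q=get_image("side");rel(q);print("slot px",proj(q,[442.5,182.1,90]),"tip px at slot z105",proj(q,[442.5,182.1,105]))
cv2.imwrite("pics/hover.png",q["img"][...,::-1])
E
```

```text
n 78 z 106.6 160.9
x med -0.9 lo/hi [-3.7  3.2] tip lean deg 1.0 at z110: -0.5
y med 3.3 lo/hi [0.8 9.1] tip lean deg -0.6 at z110: 3.0
toward camera in st frame -0.36 0.93
plate [442.3 181.7] [75.1 76.5] 7.9
G [450.9 183.5 209.6] G in st 8.5 -0.1 yaw -170.2 F [-0.2 -0.1 -1.2]
logger_tip []
slot [(0.97, array([250.8, 284.6]))]
logger [(0.67, array([251.4, 257.7]))]
slot px [253.1968108  282.98124646] tip px at slot z105 [253.07829519 277.66654255]
```

Run:
```python
from h import *
def slotfit(q):
    C=cloud(q);c=np.array([442.5,182.1]);a=np.radians(9.8);xs=np.array([np.cos(a),np.sin(a)]);ys=np.array([-xs[1],xs[0]])
    pts=[];pl=[]
    for v in range(255,320):
        for u in range(225,285):
            X=atz(q,(u,v),90)[:2]-c;A,B=X@xs,X@ys
            if abs(A)<28 and abs(B)<28 and q["z_map"][v,u]>0:
                z=C[v,u,2]
                if z<83: pts.append((A,B))
    pts=np.array(pts);print(len(pts),"x",pts[:,0].min().round(1),pts[:,0].max().round(1),"y",pts[:,1].min().round(1),pts[:,1].max().round(1),"mean",pts.mean(0).round(1))
q=get_image("side");slotfit(q)
g=cv2.cvtColor(q["img"],cv2.COLOR_RGB2GRAY);print("gray patch cols 244-262 rows 274-292");print(g[272:294,242:264])
```

```text
32 x -5.5 3.4 y -8.3 13.5 mean [-0.8  2.7]
gray patch cols 244-262 rows 274-292
[[146 147 128 111 136 144 114  97  94  79  76  77  74  74  79  79  82 115
  122 121 116 111]
 [148 150 148 146 148 141 109  96  92  77  75  77  74  72  75  73  80 113
  126 129 127 126]
 [149 148 147 147 140 112  97  94  82  75  74  76  73  72  74  75  75  93
  122 129 130 131]
 [148 147 147 146 115  97  96  95  82  74  75  78  75  73  75  76  89 119
  128 130 131 129]
 [148 145 148 139 109  95  96  93  81  74  75  77  74  73  73  80 117 129
  129 130 130 129]
 [147 147 147 115  95  96  95  83  77  74  75  77  74  74  76  89 123 129
  129 131 129 129]
 [147 148 148 113  96  96  94  84  79  76  75  77  76  77  80 109 126 130
  130 131 128 129]
 [142 147 140 110  97  96  95  93  82  76  77  80  81  79  77  96 117 129
  131 129 129 129]
 [112 128 111  97  96  96  95  96  83  75  76  90  91  87  82  89 119 130
  130 129 129 130]
 [ 93  97  96  96  96  94  96  95  84  76  78  98 102  97  94 104 126 131
  130 128 130 131]
 [ 94  94  95  96  96  95  96  95  89  81  90 103 102  98 100 117 130 130
  129 130 130 13
[... 326 characters left out ...]
8  98  91  80  74  74  82 119
  131 130 129 126]
 [ 96  96  95  96  95  94  92  84  87  93  95  98  86  77  77  74  78 112
  128 129 127 125]
 [ 96  94  95  95  95  95  94  84  78  75  81  81  77  77  76  74  74  81
  112 126 126 125]
 [ 95  93  93  94  95  95  94  89  80  74  76  77  75  76  75  76  75  75
   94 119 126 125]
 [ 94  96  94  93  94  95  94  83  76  75  75  76  77  76  74  75  75  77
  106 125 131 132]
 [ 95  96  94  93  95  93  93  80  75  76  76  77  77  75  76  74  74  74
   81 121 141 145]
 [ 93  95  94  94  94  94  90  78  75  75  76  75  75  75  75  75  76  73
   78 123 136 142]
 [ 86  87  90  90  90  93  84  77  75  76  78  74  74  74  76  75  75  74
   82  99  98 114]]
```

The slot edges and the shaft agree within about 0.5 mm in the same camera. Lowering.

Emit:
carry_out([
  [0,0,0.008],
  [0,0,0.016],
  [0,0,0.024],
  [0,0,0.032],
  [0,0,0.036],
  [0,0,0.036],
], roll=[0,0,0,0,0,0], claw=[0,0,0,0,0,0])

```text
clock: 36.6
position: [450.9, 183.5, 327.8]
ee_rot: [-0.085, 0.996, -0.0, -0.0]
contact_force: [0.0, 0.9, -0.9]
gripper_width: 14.9
grasp_force: 58.7
```

Emit:
carry_out([
  [0,0,0.004],
  [0,0,0.008],
  [0,0,0.012],
  [0,0,0.016],
  [0,0,0.02],
  [0,0,0.02],
], roll=[0,0,0,0,0,0], claw=[0,0,0,0,0,0])

```text
clock: 37.35
position: [450.8, 183.5, 307.8]
ee_rot: [-0.085, 0.996, -0.0, -0.0]
contact_force: [-0.4, 0.3, -0.8]
gripper_width: 14.8
grasp_force: 58.7
```

In the vial without contact. On through the slot and against the spring.

Emit:
carry_out([
  [0,0,0.004],
  [0,0,0.008],
  [0,0,0.012],
  [0,0,0.015],
  [0,0,0.018],
  [0,0,0.021],
  [0,0,0.021],
], roll=[0,0,0,0,0,0,0], claw=[0,0,0,0,0,0,0])

```text
clock: 38.22
position: [451.0, 183.6, 287.4]
ee_rot: [-0.085, 0.996, -0.0, 0.0]
contact_force: [-1.1, 0.2, 4.1]
gripper_width: 14.6
grasp_force: 59.3
```

Run:
```python
from h import *
q=get_image("side");st=read_state();print(st["position"],st["contact_force"],st["wrist_torque"])
g=st["position"]-[0,0,grip_point_offset];im=q["img"].astype(int);C=cloud(q)
b=(im[...,2]>im[...,0]+45)&(np.linalg.norm(C-g,axis=-1)<60);print("blue z",b.sum(),np.percentile(C[b][:,2],[0,5,50,95,100]).round(1))
print([(round(o["conf"],2),np.round(o["at"],1)) for o in place_of(q,"logger")[:2]],[(round(o["conf"],2),np.round(o["at"],1)) for o in place_of(q,"logger_head")[:2]])
for z in(80,85,90,95):print(z,proj(q,[442.8,182.3,z]).round(1),proj(q,[442.8,182.3,z+40]).round(1))
```

```text
[450.96863098 183.5840115  287.46616966] [-0.36700013 -0.81030402  3.7939786 ] [-0.21999309  0.32547993  0.01305517]
blue z 43 [106.2 107.4 126.  142.9 144.3]
[(0.4, array([251.5, 282.4]))] [(0.64, array([250. , 271.6]))]
80 [253.1 286.5] [252.8 272.3]
85 [253.1 284.7] [252.7 270.5]
90 [253. 283.] [252.7 268.6]
95 [253.  281.2] [252.7 266.8]
```

The 4.7 N of spring force puts the pin at about 84. 8 mm more.

Emit:
carry_out([
  [0,0,0.002],
  [0,0,0.004],
  [0,0,0.006],
  [0,0,0.008],
  [0,0,0.008],
  [0,0,0.008],
], roll=[0,0,0,0,0,0], claw=[0,0,0,0,0,0])

```text
clock: 39.12
position: [451.0, 183.6, 279.5]
ee_rot: [-0.085, 0.996, 0.0, 0.0]
contact_force: [-1.0, -1.0, 6.0]
gripper_width: 14.7
grasp_force: 59.6
```

Run:
```python
from h import *
q=get_image("side");st=read_state();print(st["position"],st["contact_force"],st["wrist_torque"])
g=st["position"]-[0,0,grip_point_offset];im=q["img"].astype(int);C=cloud(q)
b=(im[...,2]>im[...,0]+45)&(np.linalg.norm(C-g,axis=-1)<60);print("blue z",b.sum(),np.percentile(C[b][:,2],[0,5,50,95,100]).round(1))
```

```text
[451.01242051 183.61405111 279.47997595] [-1.15806375 -0.74243033  6.31335202] [-0.29057101  0.45829752  0.05864472]
blue z 40 [ 99.7 100.6 117.8 134.9 135.5]
```

The spring is near its lower end and the pin is at about 76.5. Quarter turn about the logger's axis, which lies 8 mm along tool x.

Emit:
carry_out([
  [0,0.0014,0],
  [0.0004,0.0028,0],
  [0.0009,0.0041,0],
  [0.0016,0.0053,0],
  [0.0026,0.0064,0],
  [0.0037,0.0072,0],
  [0.005,0.0079,0],
  [0.0063,0.0083,0],
], roll=[-10,-20,-30,-40,-50,-60,-70,-80], claw=[0,0,0,0,0,0,0,0])

```text
clock: 40.17
position: [443.5, 190.7, 279.6]
ee_rot: [0.708, -0.706, 0.0, -0.0]
contact_force: [-0.8, -2.1, 6.3]
gripper_width: 14.7
grasp_force: 59.6
```

Run:
```python
from h import *
st=read_state();print(st["position"],st["contact_force"],st["wrist_torque"],yaw(st))
c=np.array([442.5,182.1]);a=np.radians(9.8);xs=np.array([np.cos(a),np.sin(a)]);ys=np.array([-xs[1],xs[0]])
s=np.radians(279.8);tx=np.array([np.cos(s),np.sin(s)]);ty=np.array([tx[1],-tx[0]])
T=c+.4*xs+.3*ys-8.1*tx-.4*ty;print("final G",T);go([*T,st["position"][2]-grip_point_offset],279.8)
```

```text
[443.5086835  190.70303071 279.61443667] [-0.75703084 -2.05646944  6.32114386] [-0.53412831  0.17335302 -0.05282327] -89.86678493944316
final G [441.85856653 190.51359395]
slide [ 0.0002  0.0017 -0.    ] roll -9.7 yaw -89.9 grasp pt [443.5 190.7 124.9] tilt [ 0.001  0.    -1.   ] J [ 0.74  0.28 -0.51  0.   -0.78 -0.74]
```

Emit:
carry_out([
  [0,0.0015,0],
  [0,0.0015,0],
  [0,0.0015,-0.001],
  [0,0.0015,-0.002],
  [0,0.0015,-0.003],
  [0,0.0015,-0.004],
  [0,0.0015,-0.004],
], roll=[-9.8,-9.8,-9.8,-9.8,-9.8,-9.8,-9.8], claw=[0,0,0,0,0,0,0])

```text
clock: 41.05
position: [441.9, 190.7, 283.4]
ee_rot: [0.764, -0.646, 0.0, -0.0]
contact_force: [0.8, -1.1, 5.5]
gripper_width: 14.8
grasp_force: 59.4
```

Emit:
carry_out([
  [0,0,0],
  [0,0,0],
  [0,0,0],
  [0,0,0],
  [0,0,-0.03],
  [0,0,-0.08],
  [0,0,-0.13],
  [0,0,-0.13],
], roll=[0,0,0,0,0,0,0,0], claw=[0.025,0.04,0.045,0.045,0.045,0.045,0.045,0.045])

```text
clock: 42.05
position: [442.3, 191.1, 417.6]
ee_rot: [0.764, -0.645, 0.001, -0.005]
contact_force: [0.6, 0.0, -1.1]
gripper_width: 45.4
grasp_force: 0.0
```

Emit:
carry_out([
  [0.04,0,-0.02],
  [0.1,0,-0.02],
  [0.16,0,-0.02],
  [0.2,0,-0.02],
  [0.2,0,-0.02],
], roll=[0,0,0,0,0], claw=[0.045,0.045,0.045,0.045,0.045])

```text
clock: 42.68
position: [474.9, -8.6, 432.1]
ee_rot: [0.762, -0.647, -0.001, 0.001]
contact_force: [0.3, 0.3, 0.6]
gripper_width: 45.1
grasp_force: 0.0
```

Run:
```python
from h import *
print(read_state()["position"],read_state()["contact_force"])
for nm in("side","top"):
    q=get_image(nm);im=q["img"].astype(int);C=cloud(q)
    b=(im[...,2]>im[...,0]+45)&(np.linalg.norm(C-[442.5,182,120],axis=-1)<50);X=C[b];print(nm,b.sum(),"z",np.percentile(X[:,2],[1,50,99]).round(1),"mean",X.mean(0).round(1))
    t=X[X[:,2]>np.percentile(X[:,2],98)-6]
    print("top face",len(t),t.mean(0).round(1),cv2.minAreaRect(t[:,:2].astype(np.float32)))
    for n in("cup_a","vial_b","dropper","tape_roll"):print(n,[(round(o["conf"],2),np.round(o["at"],1)) for o in place_of(q,n)[:2]])
    a=cv2.imread(f"pics/{nm}0.png")[...,::-1].astype(int)
    d=np.abs(a-im).max(-1)>40
    print("changed at vial_d/vial_b/dropper/cups:",[(int(d[r-6:r+7,c-6:c+7].sum())) for c,r in ([(213,282),(215,196),(229,180),(204,149),(167,169)] if nm=="top" else [(310,297),(225,266),(217,250)])])
```

```text
[474.91584075  -8.63697197 432.09133717] [0.25230596 0.32008052 0.56302468]
side 107 z [105.9 128.1 142.8] mean [439.8 187.8 127.4]
top face 32 [441.2 185.  140.1] ((442.597900390625, 183.20867919921875), (14.082770347595215, 17.27711296081543), 24.949583053588867)
cup_a [(0.37, array([253.9, 291.7]))]
vial_b [(0.72, array([228.2, 270.2])), (0.56, array([307.3, 303.6]))]
dropper [(0.57, array([219.4, 259.8]))]
tape_roll [(0.78, array([366.4, 188.3]))]
changed at vial_d/vial_b/dropper/cups: [0, 0, 0]Traceback (most recent call last):
  File "<stdin>", line 5, in <module>
    return _quantile_unchecked(
        a, q, axis, out, overwrite_input, method, keepdims, weights)
    return _ureduce(a,
                    func=_quantile_ureduce_func,
    ...<5 lines>...
                    overwrite_input=overwrite_input,
                    method=method)
    r = func(a, **kwargs)
    result = _quantile(arr,
                       quantiles=q,
    ...<2 lines>...
                       out=out,
                       weights=wgt)
    slices_having_nans = np.isnan(arr[-1, ...])
                                  ~~~^^^^^^^^^
IndexError: index -1 is out of bounds for axis 0 with size 0
```

The head's top is at about 141–143 mm. A locked pin gives 141 mm and an unlocked one about 149 mm, so the spring is holding the pin under the plate. The nearby bystanders are unchanged in the side view and the gripper is clear.

```bash
python3 -c "
from bench import *
print(job_done())"
```

```text
the job is handed in; nothing more can be done
None
```

The logger was docked against the end stop, let go there, then pushed into the check station, turned a quarter and released, and the job is handed in at about 43 s; the head height (141–143 mm) fits a locked pin, but I did not see the pin itself or get a verdict back.

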